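Bin the offcuts from under the work light and hook the lid on the offcut box

ROBOT

A 6-joint arm with a two-finger parallel gripper is mounted at the origin on the work surface. World frame = base frame: x ahead of the robot, y to its left, z up, the work surface at z = 0. Lengths are in m, angles in rad, forces in N, time in s.
With the tool pointing down it reaches from about 0.225 to 0.875 m from the base axis. Payload 3.4 kg.
Tool frame: the origin (TCP) lies midway between the tips of the shut fingers; the grasp point (between the pads) lies 19 mm behind it; z points along the fingers, y is the line along which they close (so a half turn about z gives the same grasp; the last joint's range is limited). The gripper opens to 85 mm and grips with 20 to 120 N. Pads are 22 mm wide; open, the fingers measure 114 mm over their backs; the gripper's body (76 mm by 85 mm) begins 54 mm behind the grasp point. The pads swing forward as they close: fully open they stand 13 mm farther back than shut.
Start: joints at [1.15, 0.276, 1.505, -0, 1.361, -0.121], TCP at [0.17, 0.549, 0.231] pointing down, gripper open.
Joint ranges: [-2.89, 2.89], [-0.75, 2.08], [0.22, 2.7], [-1.18, 4.32], [0.11, 2.71], [-2.7, 2.7]. Speed limits (rad/s): [2.57, 2.57, 3.14, 3.14, 3.14, 3.14].

INTERFACE

Orientations are given as [roll, pitch, yaw] about the fixed x, y, z axes, in that order (R = Rz(yaw) Ry(pitch) Rx(roll)).
In Python, from bench import bot gives the robot as it stands.
- The arm moves only by the tool carry_out, never from a script. Its argument "plan" is a list of rows, each a list of 7 numbers: the shift along the tool's x, y, z scaled (see below), then the turn, a rotation vector about the tool's x, y, z scaled (see below), then the closure in counts, from 0 (fully open) to 255 (shut). In form: [[tx, ty, tz, ax, ay, az, hand], ...]. A call has 1 to 12 rows; each row shifts and turns the commanded pose from where the row before left it, along the tool's axes as they then stand; what a row does not reach is not made up. The controller multiplies each number of a shift by 50 mm and each number of a turn by 90 degrees. A row lasts 1/10 s, in which the tool goes at most 50 mm and 8.59 degrees, less where a joint would pass 70% of its speed; a pose out of reach is approached as far as the arm can. A call with a number of a shift or a turn outside -1 to 1 is refused whole. A call with a gripper value outside its range is refused whole. The fingers move at their own pace and stop on an object; "squeeze" is the grip in N (left out, the last holds). Time passes only in rows, so rows that do not move let the fingers close. It gives the time, the measured TCP pose, the force, the opening and the grip force at its end, in the units of the state.
- bot.observe(): the state, without advancing time (a new reading comes with each control period).
- bot.capture(name): name is "side" or "top" or "wrist"; returns the picture (400x640x3 uint8, blue, green, red); there is no depth.
- bot.camera_params(name): a dict with "fovy" (degrees; the focal length in pixels is half the picture's height over the tangent of half this angle, whatever the lens; pixels are square), "cx", "cy" (the principal point, pixels), "view" (4x4, takes a point from world to camera coordinates). Camera axes: x right, y down, z forward; pixel columns grow to the right and rows downward; lengths in m; the calibration is good to about 2 mm. A picture is of the moment at which its call begins: read the wrist's pose just before it. camera_params takes no time and is no camera call; for the wrist camera it gives the pose at the moment of the call.
- bot.finish_job(): hands the job in; it is judged then, once.
Trained networks look in the newest picture that a camera, given by its name, has taken for a name from the list of things; names that differ only in an ending like _2 or _b are one class to them, and where a whole thing is asked for, a point or a joint stands for the part that bears it (a point fixed in the world has none). Each returns a list of dicts, best first, with "p" (0 to 1); they miss things now and then, are a little off and sometimes report something else, mostly with a low value. They report only what shows in the picture. A call takes as long as a camera call. They do not tell look-alikes from the thing itself.
- bot.boxes_of(thing, camera): "point" ([column, row] as shares, 0 to 1, of the picture: columns of its width, rows of its height, amid what is visible of it).
The state is a dict: "t": time; "q": joint angles; "joint_velocities": joint speeds; "effort": joint torques, N m; "position": TCP position; "eef_rot": TCP orientation; "ft_force": force on the tool from outside, world axes, zero at the start; "moment": the same for the moment, N m; "grip_width": opening from 0.0 (shut) to 1.0 (fully open); "finger_force": force on a finger pad.
Only numpy, scipy, OpenCV 4.12 (cv2) and the standard library are available. Lean on these libraries where they do the work, as an engineer would, in place of code of your own. Each camera call takes 0.05 s, during which the arm holds its last target. There are 200 camera calls.

TASK

Pick up the two wooden offcuts lying under the work-light bar and put them in the open plywood offcut box. Then close the box with its lid: hook the lid's two tongues under the steel lip on the box's right-hand side (the side towards the light), and swing the lid down until it lies flat on the rim inside the stop on the other side. Do not knock the light, leave everything else where it is, and let go at the end.

Things in the scene. Friction and masses are not known exactly. Their poses are not given: they have to be found in the camera images.
- light: work light: aluminium bar 420 long (its y), 38 wide (its x), 25 thick, underside 170 mm above the bench, on steel posts 20 x 20 at its y = +-200 mm with feet 60 x 50 x 10. Origin on the bench below the bar's middle. Fixed. The offcuts and a battery pack lie below it about 110 mm apart in y, in any order; a vertical gripper has no room over them: lean the tool to a side
- stepped_mid (a point): stepped offcut of pale wood: 90 long (its x), 42 wide (its y), 38 tall, except for the last 30 mm at its +x end, which are 22 tall. About 50 to 100 g. Point at the middle of its length and width, 19 mm above its underside; its x runs roughly to the robot's left.
- grooved_mid (a point): grooved offcut of pale wood: 104 long (its x), 36 wide (its y), 34 tall, with a groove 36 wide and 16 high across the middle of its underside. About 40 to 85 g. Point at the middle of its length and width, 17 mm above its underside; its x runs roughly to the robot's left.
- box: offcut box of 18 mm plywood, fixed to the bench: 184 (its x) by 190 (its y), rim 125 mm above the bench, inside 148 (x) by 154 (y), inner floor 10 mm above the bench. Origin on the bench under its centre, +x roughly to the robot's left. Lip on its right (-x) side, stop on its left (+x) side; lying flat between them, the lid has 8 mm of play along x, but it cannot be lowered in flat past the lip
- box_lip (a point): middle of the inner lower edge of the steel lip on the box's right-hand (-x) side: box x = -62 mm, 18 mm above the rim. The lip is 4 thick and runs the whole width; the slot below it is 22 deep, closed behind at box x = -84 mm. Axes as the box
- box_stop (a point): foot of the inner face of the upright stop on the box's left-hand (+x) rim: box x = +84 mm, at rim height. The stop is 10 mm high above the rim, 8 thick, whole width. Axes as the box
- lid: lid of the box, right way up on the bench, tongues roughly to the right: plywood plate 8 thick, 180 wide (its y), 160 long over all (its x), of which the -x end's 22 mm are two tongues 34 wide centred at y = +-55 mm. Origin at the middle of the overall length and width, on the underside. A wooden rib handle 20 thick (x), 90 long (y) and 36 high stands on the plate at x = +10 mm. Weighs 0.25 kg.
- lid_handle (a point): grasp point in the rib handle of the lid: lid x = +10 mm, y = 0, 30 mm above the lid's underside (the rib's top is 44 mm above it); axes as the lid.
- lid_tongues (a point): middle of the line joining the tongues' tips, on the lid's underside: lid x = -80 mm; axes as the lid.
- battery: black tool battery pack 78 x 56 x 58 mm tall that stands under the light beside the offcuts; not to be moved. Origin under its centre.
- glue: upright glue bottle, 60 diameter, 160 tall, beyond the box; not to be moved. Origin under its centre.
- screwjar: jar of screws, 72 diameter, 85 tall, at the right; not to be moved. Origin under its centre.
- sanding: cork sanding block 110 x 60 x 33 tall in the middle of the bench; not to be moved. Origin under its centre.
- tape: tape measure 75 x 45 x 40 tall at the far right; not to be moved. Origin under its centre.
- chisel: screwdriver 200 mm long lying between the light and the box, beyond the sanding block; not to be moved. Its x runs along it to the tip.
Things that resemble listed ones, but are neither listed nor needed, are in the scene too. Of the things shaped like the lid, the plywood one is meant. Leave any orange look-alike of the part that bears stepped_mid alone.

How it is judged:
By the outcome, as a careful person would: the job done as asked, in the order asked, and still so for the second after the job is handed in, with the robot touching nothing.
It also fails if it takes over 72 s, if anything falls off the work surface, if the arm or the gripper's body presses on something with over 40 N, if the wrist force passes 120 N, or if a joint passes its speed limit or range.

## Working session

There is one attempt and no reset: what is moved stays moved. The work goes in short steps, Python scripts to look and compute and a tool call to move; the robot and the scene stay as the last step left them, time stands still between calls to the robot, and variables do not carry over. Pictures are saved under pics/ and viewed, at most 13 in all, crops included, and the job is handed in when it is done.

Besides the shell and the picture viewer there is one more tool, called after "Call:" as name(argument=value, ...) on one line, values as JSON. carry_out: Moves the arm, as the interface text tells. Its arguments: {"type":"object","properties":{"plan":{"type":"array"},"squeeze":{"type":"number"}},"required":["plan"]}

```bash
mkdir -p pics; ls
cat > h.py <<'E'
import numpy as np, cv2
from bench import bot
from scipy.spatial.transform import Rotation as R
def cam(n):
    p=bot.camera_params(n); f=200/np.tan(np.radians(p['fovy'])/2)
    return f,p['cx'],p['cy'],np.array(p['view'])
def ray(n,u,v,z):
    f,cx,cy,V=cam(n); d=V[:3,:3].T@np.array([(u-cx)/f,(v-cy)/f,1]); o=-V[:3,:3].T@V[:3,3]
    return o+d*(z-o[2])/d[2]
def proj(n,P):
    f,cx,cy,V=cam(n); c=V[:3,:3]@np.array(P)+V[:3,3]; return np.array([cx+f*c[0]/c[2],cy+f*c[1]/c[2]])
E
python3 - <<'E'
from h import *
s=bot.observe(); print(s)
for n in ['top','side','wrist']:
    im=bot.capture(n); cv2.imwrite(f'pics/{n}0.png',im)
    f,cx,cy,V=cam(n); print(n,f,cx,cy,(-V[:3,:3].T@V[:3,3]).round(3),V[:3,:3].round(2).tolist())
    if n=='wrist':continue
    for t in ['light','stepped_mid','grooved_mid','box','box_lip','box_stop','lid','lid_handle','lid_tongues','battery','sanding','chisel','glue']:
        r=bot.boxes_of(t,n)
        print(t,[(round(d['p'],2),round(d['point'][0]*640),round(d['point'][1]*400),ray(n,d['point'][0]*640,d['point'][1]*400,0.02)[:2].round(3).tolist()) for d in r[:4]])
a=cv2.imread('pics/top0.png');b=cv2.imread('pics/side0.png')
cv2.imwrite('pics/top0b.png',cv2.resize(a,(800,500)))
cv2.imwrite('pics/side0b.png',cv2.resize(b,(800,500)))
E
```

```text
pics
{'t': 0.0, 'q': array([ 1.14998757e+00,  2.76613804e-01,  1.50613357e+00,  1.07231743e-05,
        1.36074948e+00, -1.20994194e-01]), 'joint_velocities': array([-1.65712155e-03, -2.41837061e-05,  6.25762847e-04, -5.07857284e-04,
       -3.30814467e-04,  1.32925492e-03]), 'effort': array([-1.29354245e-03, -4.16777980e+01, -2.45799494e+01, -5.72344125e-04,
        1.14522668e-02,  1.29561283e-05]), 'position': array([0.16959641, 0.54884973, 0.23042885]), 'eef_rot': array([-3.13970364e+00, -2.40241890e-04,  2.84177561e+00]), 'ft_force': array([-0.09985516,  0.5993687 ,  0.74657351]), 'moment': array([ 0.02968494, -0.01830042,  0.0962969 ]), 'finger_force': 0.0, 'grip_width': 1.000910787843621}
top 444.61813704075934 319.4458766901719 196.28908164678063 [ 0.397 -0.049  1.376] [[0.02, -1.0, -0.0], [-1.0, -0.02, -0.05], [0.05, 0.0, -1.0]]
light [(0.91, 324, 157, [0.587, -0.055])]
stepped_mid [(0.95, 370, 147, [0.623, -0.197]), (0.77, 331, 167, [0.558, -0.077])]
grooved_mid [(0.67, 313, 196, [0.469, -0.023])]
box [(0.73, 199, 202, [0.443, 0.324])]
box_lip [(0.75, 198, 200, [0.451, 0.32
[... 887 characters left out ...]
_lip [(0.76, 251, 154, [0.485, 0.351]), (0.39, 312, 123, [0.775, 0.32])]
box_stop [(0.61, 249, 158, [0.466, 0.341]), (0.31, 307, 175, [0.552, 0.128])]
lid [(0.7, 320, 327, [0.167, -0.307]), (0.62, 389, 267, [0.451, -0.32])]
lid_handle [(0.81, 385, 268, [0.438, -0.316]), (0.55, 320, 326, [0.168, -0.305])]
lid_tongues [(0.87, 391, 268, [0.451, -0.327]), (0.62, 319, 326, [0.167, -0.302])]
battery [(0.71, 370, 181, [0.691, -0.051])]
sanding [(0.68, 290, 199, [0.434, 0.088])]
chisel [(0.44, 312, 174, [0.571, 0.118])]
glue [(0.73, 310, 125, [0.759, 0.316])]
wrist 334.73817137863017 319.34732430357116 201.9901624014871 [0.09  0.574 0.373] [[0.3, 0.96, -0.0], [0.9, -0.28, 0.33], [0.31, -0.1, -0.95]]
```

View pics/top0b.png

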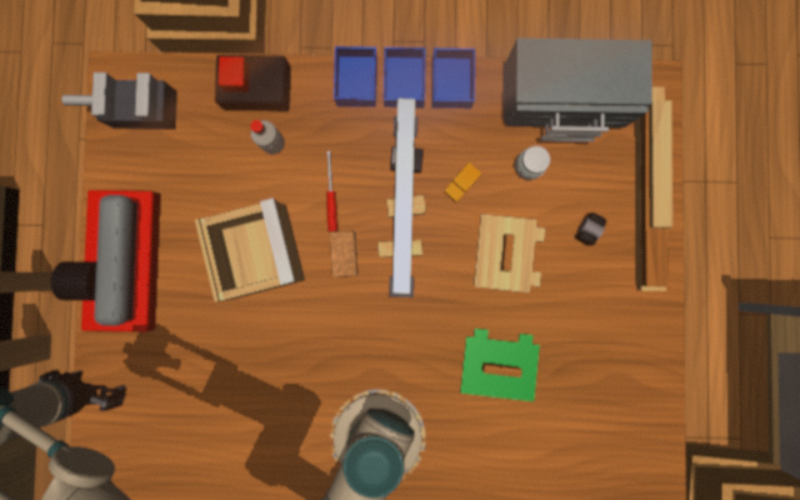

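View pics/side0b.png

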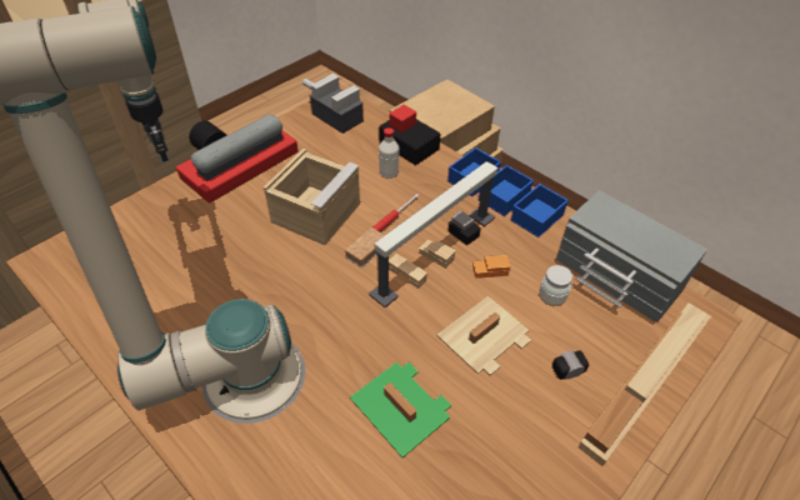

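The top view (shown at 1.25x) has two pale offcuts under the bar: grooved at about (318,198) and stepped at about (325,165) in original pixels. The orange stepped piece at (370,147) is the look-alike. There are two lids: plywood at (405,201), which is the one meant, and green at (400,293). The box is at (199,200) with its white lip on the right. I'll confirm this in one enlarged crop.

Run:
```python
from h import *
a=cv2.imread('pics/top0.png')[120:240,290:445]
cv2.imwrite('pics/crop1.png',cv2.resize(a,None,fx=5,fy=5,interpolation=cv2.INTER_CUBIC))
```

```text
(no output)
```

View pics/crop1.png

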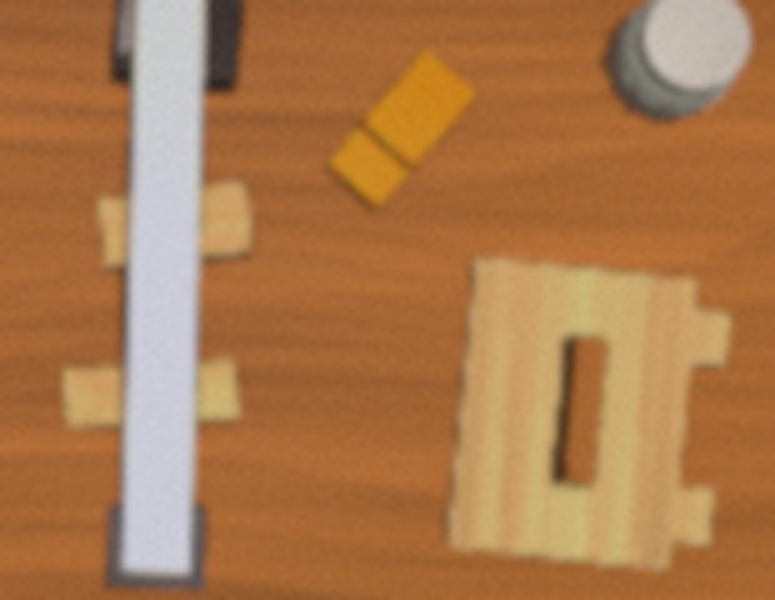

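The crop confirms it: the stepped offcut has its low end on the left, at crop (100..250, 183..267). The grooved one is at (63..240, 360..427), and the plywood lid with its tongues to the right is at (448..730, 258..568). The orange piece and the green lid are left alone.

Run:
```python
from h import *
P=lambda x,y,z: ray('top',x/5+290,y/5+120,z)
def show(n,l):
    for p in l: print(n,P(*p).round(4))
show('stepL',[(100,197,.022),(108,267,.022)]); show('stepR',[(246,183,.038),(251,255,.038)])
show('groov',[(63,370,.034),(66,427,.034),(235,360,.034),(241,418,.034)])
show('bar',[(133,0,.195),(206,0,.195),(122,572,.195),(193,572,.195)])
show('lid',[(475,258,.008),(695,280,.008),(672,570,.008),(448,548,.008),(732,313,.008),(712,545,.008)])
show('rib',[(569,336,.044),(607,336,.044),(594,487,.044),(556,487,.044)])
show('orange',[(335,160,.03),(375,207,.03)]); show('batt',[(112,80,.058),(240,85,.058)])
# box zoomed
a=cv2.imread('pics/top0.png')[150:250,145:250]
cv2.imwrite('pics/crop2.png',cv2.resize(a,None,fx=5.5,fy=5.5,interpolation=cv2.INTER_CUBIC))
```

```text
stepL [ 0.5797 -0.0132  0.022 ]
stepL [ 0.5368 -0.0189  0.022 ]
stepR [ 0.5875 -0.1019  0.038 ]
stepR [ 0.5438 -0.1055  0.038 ]
groov [0.4726 0.007  0.034 ]
groov [0.4381 0.0045 0.034 ]
groov [ 0.4803 -0.0969  0.034 ]
groov [ 0.4453 -0.101   0.034 ]
bar [ 0.663  -0.0337  0.195 ]
bar [ 0.6636 -0.0729  0.195 ]
bar [ 0.3568 -0.033   0.195 ]
bar [ 0.3574 -0.0706  0.195 ]
lid [ 0.5475 -0.2451  0.008 ]
lid [ 0.536 -0.381  0.008]
lid [ 0.3573 -0.3675  0.008 ]
lid [ 0.3685 -0.2302  0.008 ]
lid [ 0.516  -0.4038  0.008 ]
lid [ 0.373 -0.392  0.008]
rib [ 0.4974 -0.2968  0.044 ]
rib [ 0.4978 -0.3196  0.044 ]
rib [ 0.4071 -0.3123  0.044 ]
rib [ 0.4067 -0.2896  0.044 ]
orange [ 0.6036 -0.1562  0.03  ]
orange [ 0.5752 -0.1809  0.03  ]
batt [ 0.6453 -0.0201  0.058 ]
batt [ 0.6435 -0.0967  0.058 ]
```

View pics/crop2.png

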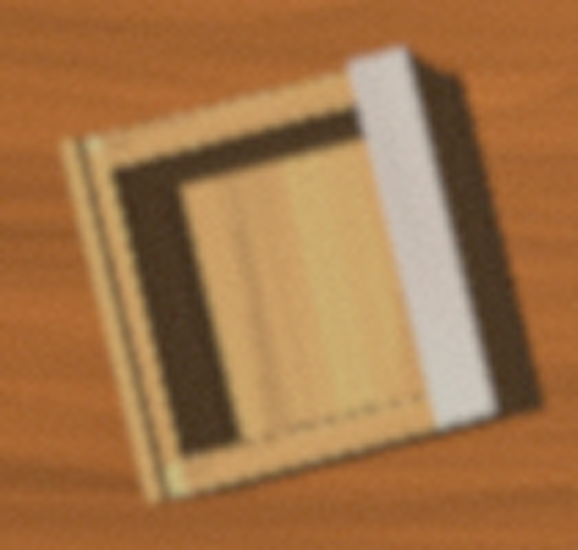

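```bash
cat >> h.py <<'E'
def lean(u_yaw,th,x,y,z):
    """tool leaned th deg to the left: tool x along u (camera low side), TCP at x,y,z"""
    u=np.array([np.cos(np.radians(u_yaw)),np.sin(np.radians(u_yaw)),0]);k=np.array([0,0,1.]);c,s=np.cos(np.radians(th)),np.sin(np.radians(th))
    X=c*u-s*k; Z=-s*u-c*k
    return np.array([x,y,z]),R.from_matrix(np.c_[X,np.cross(Z,X),Z])
def now():
    s=bot.observe(); print('t',round(s['t'],2),s['position'].round(4),s['eef_rot'].round(3),'F',s['ft_force'].round(1),'w',round(s['grip_width'],3),'q',s['q'].round(2))
    return s['position'],R.from_euler('xyz',s['eef_rot'])
def go(way,start=None):
    """per leg: turn first, then shift; rows with equal numbers"""
    p,r=start or now()
    for P,Q in way:
        rv=(r.inv()*Q).as_rotvec(degrees=True)/90; n=int(np.ceil(np.linalg.norm(rv)*90/8.4))
        if np.linalg.norm(rv)>.004: print(f'  turn {n} x',(rv/n).round(4).tolist())
        d=Q.inv().apply(P-p)/.05; m=max(1,int(np.ceil(np.linalg.norm(d)/.9)))
        print(f'  shift {m} x',(d/m).round(3).tolist(),'total',d.round(3).tolist()); p,r=P,Q
E
python3 - <<'E'
from h import *
P=lambda x,y,z: ray('top',x/5.5+145,y/5.5+150,z).round(4)
for n,l in dict(lip=[(348,65,.147),(408,48,.147),(497,412,.147),(437,428,.147)],stop=[(62,138,.135),(145,500,.135)],rimInner=[(115,170,.125),(182,455,.125)],rimO=[(188,495,.125),(100,135,.125)]).items():
    for p in l: print(n,P(*p))
A=lean(94.9,30,.562,-.048,.008)
B=(A[0]-A[1].as_matrix()[:,2]*.15,A[1]); C=(B[0]+[0,0,.12],A[1])
go([(C[0],C[1]),B,A])
E
```

```text
lip [0.5515 0.2662 0.147 ]
lip [0.5607 0.2361 0.147 ]
lip [0.3777 0.1862 0.147 ]
lip [0.3692 0.2162 0.147 ]
stop [0.5133 0.4142 0.135 ]
stop [0.3301 0.3656 0.135 ]
rimInner [0.4982 0.3901 0.125 ]
rimInner [0.3528 0.3508 0.125 ]
rimO [0.3325 0.3471 0.125 ]
rimO [0.5161 0.3984 0.125 ]
t 1.45 [0.1698 0.5494 0.2313] [ 3.141 -0.     2.842] F [-0.4  0.1 -0.3] w 1.004 q [ 1.15  0.28  1.5   0.    1.36 -0.12]
  turn 9 x [0.0219, -0.0326, 0.0818]
  shift 15 x [-0.657, 0.453, 0.338] total [-9.856, 6.794, 5.077]
  shift 3 x [0.4, -0.0, 0.693] total [1.2, -0.0, 2.078]
  shift 4 x [0.0, -0.0, 0.75] total [0.0, -0.0, 3.0]
```

Call:
carry_out(plan=[[0,0,0,0.0219,-0.0326,0.0818,0],[0,0,0,0.0219,-0.0326,0.0818,0],[0,0,0,0.0219,-0.0326,0.0818,0],[0,0,0,0.0219,-0.0326,0.0818,0],[0,0,0,0.0219,-0.0326,0.0818,0],[0,0,0,0.0219,-0.0326,0.0818,0],[0,0,0,0.0219,-0.0326,0.0818,0],[0,0,0,0.0219,-0.0326,0.0818,0],[0,0,0,0.0219,-0.0326,0.0818,0]])

```text
t: 2.35
position: [0.1695, 0.5498, 0.2312]
eef_rot: [3.139, 0.525, 1.651]
ft_force: [0.2, 0.6, 0.8]
grip_width: 0.996
finger_force: 0.0
```

Call:
carry_out(plan=[[-0.657,0.453,0.338,0,0,0,0],[-0.657,0.453,0.338,0,0,0,0],[-0.657,0.453,0.338,0,0,0,0],[-0.657,0.453,0.338,0,0,0,0],[-0.657,0.453,0.338,0,0,0,0],[-0.657,0.453,0.338,0,0,0,0],[-0.657,0.453,0.338,0,0,0,0],[-0.657,0.453,0.338,0,0,0,0],[-0.657,0.453,0.338,0,0,0,0],[-0.657,0.453,0.338,0,0,0,0],[-0.657,0.453,0.338,0,0,0,0],[-0.657,0.453,0.338,0,0,0,0]])

```text
t: 3.55
position: [0.4796, 0.1303, 0.2532]
eef_rot: [3.14, 0.523, 1.657]
ft_force: [0.2, 0.5, -1.0]
grip_width: 0.998
finger_force: 0.0
```

Run:
```python
from h import *
A=lean(94.9,30,.562,-.048,.008)
B=(A[0]-A[1].as_matrix()[:,2]*.15,A[1]); C=(B[0]+[0,0,.12],A[1])
go([C,B,A])
```

```text
t 3.55 [0.4796 0.1303 0.2532] [3.14  0.523 1.657] F [ 0.2  0.5 -1. ] w 0.998 q [ 0.47  0.27  1.58 -0.48  1.51  0.47]
  shift 3 x [-0.649, 0.446, 0.338] total [-1.946, 1.337, 1.015]
  shift 3 x [0.4, -0.0, 0.693] total [1.2, -0.0, 2.078]
  shift 4 x [0.0, -0.0, 0.75] total [0.0, -0.0, 3.0]
```

Call:
carry_out(plan=[[-0.655,0.45,0.338,0,0,0,0],[-0.655,0.45,0.338,0,0,0,0],[-0.655,0.45,0.338,0,0,0,0],[0.4,0,0.693,0,0,0,0],[0.4,0,0.693,0,0,0,0],[0.4,0,0.693,0,0,0,0],[0,0,0,0,0,0,0],[0,0,0,0,0,0,0]])

```text
t: 4.35
position: [0.5558, 0.0272, 0.1386]
eef_rot: [-3.141, 0.525, 1.658]
ft_force: [0.8, 0.6, 0.3]
grip_width: 1.0
finger_force: 0.0
```

Run:
```python
from h import *
now()
im=bot.capture('wrist'); cv2.imwrite('pics/w1.png',im)
for t,z in [('stepped_mid',.03),('grooved_mid',.025),('battery',.05)]:
    print(t,[(round(d['p'],2),(np.array(d['point'])*[640,400]).round(),ray('wrist',d['point'][0]*640,d['point'][1]*400,z)[:2].round(4)) for d in bot.boxes_of(t,'wrist')[:3]])
```

```text
t 4.35 [0.5558 0.0272 0.1386] [-3.141  0.525  1.658] F [0.8 0.6 0.3] w 1.0 q [ 0.25  0.39  1.7  -0.56  1.2   0.41]
stepped_mid [(0.96, array([361., 275.]), array([ 0.6238, -0.1736])), (0.81, array([320., 197.]), array([ 0.5642, -0.0411])), (0.33, array([201., 172.]), array([ 0.4682, -0.0201]))]
grooved_mid [(0.6, array([198., 174.]), array([ 0.464 , -0.0267]))]
battery [(0.57, array([449., 212.]), array([ 0.668 , -0.0282])), (0.47, array([221., 370.]), array([ 0.4233, -0.5093]))]
```

View pics/w1.png

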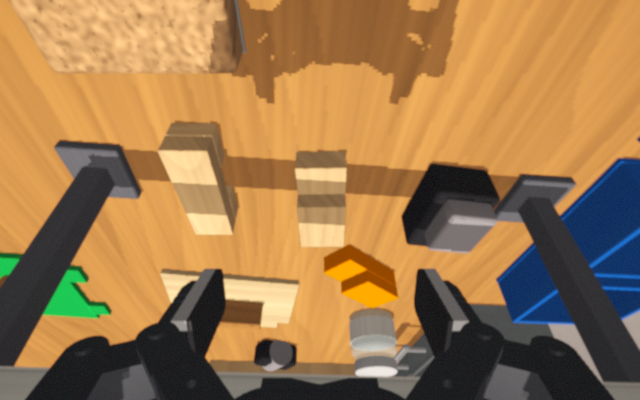

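The wrist view shows the stepped offcut at about (322,200), centred between the fingers with its low end towards the camera. The grooved one is at (200,175), the battery at (450,210), the orange piece beyond, and the posts at both sides.

Run:
```python
from h import *
for n,u,v,z in [('s near',300,168,.022),('s near',347,167,.022),('s far',301,246,.038),('s far',344,246,.038),('s step',300,208,.038),('s step',346,208,.038),('g near',163,151,.034),('g near',213,138,.034),('g far',195,235,.034),('g far',234,234,.034),('sand',55,72,.033),('sand',240,72,.033)]:
    print(n,ray('wrist',u,v,z).round(4))
```

```text
s near [ 0.5459 -0.0164  0.022 ]
s near [ 0.5838 -0.0122  0.022 ]
s far [ 0.5512 -0.1061  0.038 ]
s far [ 0.5934 -0.1027  0.038 ]
s step [ 0.5478 -0.0479  0.038 ]
s step [ 0.5868 -0.0447  0.038 ]
g near [0.4464 0.0035 0.034 ]
g near [0.4841 0.0185 0.034 ]
g far [ 0.4492 -0.1013  0.034 ]
g far [ 0.4866 -0.0966  0.034 ]
sand [0.3985 0.0594 0.033 ]
sand [0.5071 0.0686 0.033 ]
```

Run:
```python
from h import *
A=lean(94.8,35,.567,-.065,.010)
B=(A[0]-A[1].as_matrix()[:,2]*.13,A[1])
go([B,A])
```

```text
t 4.55 [0.557  0.0278 0.1406] [3.136 0.523 1.654] F [-1.   0.  -0.2] w 0.997 q [ 0.25  0.39  1.7  -0.56  1.2   0.41]
  turn 1 x [0.0037, -0.0557, -0.0002]
  shift 1 x [-0.031, 0.044, 0.611] total [-0.031, 0.044, 0.611]
  shift 3 x [-0.0, 0.0, 0.867] total [-0.0, 0.0, 2.6]
```

Call:
carry_out(plan=[[0,0,0,0,-0.0557,0,0],[0,0,0.3,0,0,0,0],[-0.03,0.04,0.3,0,0,0,0],[0,0,0.4,0,0,0,0],[0,0,0.5,0,0,0,0],[0,0,0.5,0,0,0,0],[0,0,0.5,0,0,0,0],[0,0,0.4,0,0,0,0],[0,0,0.3,0,0,0,0],[0,0,0,0,0,0,0]], squeeze=40)

```text
t: 5.55
position: [0.5649, -0.0666, 0.0072]
eef_rot: [-3.14, 0.611, 1.656]
ft_force: [-0.1, 0.9, -0.3]
grip_width: 1.001
finger_force: 0.0
```

Call:
carry_out(plan=[[0,0,0,0,0,0,255],[0,0,0,0,0,0,255],[0,0,0,0,0,0,255],[0,0,0,0,0,0,255],[0,0,0,0,0,0,255],[0,0,0,0,0,0,255],[0,0,0,0,0,0,255],[0,0,0,0,0,0,255]])

```text
t: 6.35
position: [0.5664, -0.0645, 0.0092]
eef_rot: [3.138, 0.611, 1.656]
ft_force: [-1.3, 4.1, 5.9]
grip_width: 0.489
finger_force: 42.3
```

Run:
```python
from h import *
p,r=now(); q=r
z=r.as_matrix()[:,2]
W1=(p-z*.055,r); W2=(W1[0]+[0,.07,0],r); W3=(np.array([.53,.16,.24]),r)
D=lean(105.1,10,.465,.3115,.24); D2=(np.array([.465,.3115,.085]),D[1])
go([W1,W2,W3,D,D2],(p,r))
```

```text
t 6.35 [ 0.5664 -0.0645  0.0092] [3.138 0.611 1.656] F [-1.3  4.1  5.9] w 0.489 q [ 0.13  0.56  1.88 -0.81  0.91  0.63]
  shift 2 x [0.0, 0.0, -0.55] total [0.0, 0.0, -1.1]
  shift 2 x [0.571, 0.061, -0.4] total [1.142, 0.122, -0.8]
  shift 6 x [-0.013, -0.074, -0.747] total [-0.078, -0.445, -4.485]
  turn 4 x [-0.0105, 0.0694, -0.0263]
  shift 4 x [0.804, -0.116, -0.142] total [3.214, -0.466, -0.567]
  shift 4 x [0.135, 0.0, 0.763] total [0.538, 0.0, 3.053]
```

Call:
carry_out(plan=[[0,0,-0.3,0,0,0,255],[0,0,-0.4,0,0,0,255],[0,0,-0.4,0,0,0,255],[0.38,0.04,-0.267,0,0,0,255],[0.38,0.04,-0.267,0,0,0,255],[0.38,0.04,-0.267,0,0,0,255],[-0.013,-0.074,-0.747,0,0,0,255],[-0.013,-0.074,-0.747,0,0,0,255],[-0.013,-0.074,-0.747,0,0,0,255],[-0.013,-0.074,-0.747,0,0,0,255],[-0.013,-0.074,-0.747,0,0,0,255],[-0.013,-0.074,-0.747,0,0,0,255]])

```text
t: 7.55
position: [0.5287, 0.1607, 0.2408]
eef_rot: [3.141, 0.61, 1.658]
ft_force: [0.8, 0.6, -0.4]
grip_width: 0.484
finger_force: 41.4
```

Call:
carry_out(plan=[[0,0,0,-0.0105,0.0694,-0.0263,255],[0,0,0,-0.0105,0.0694,-0.0263,255],[0,0,0,-0.0105,0.0694,-0.0263,255],[0,0,0,-0.0105,0.0694,-0.0263,255],[0.804,-0.116,-0.142,0,0,0,255],[0.804,-0.116,-0.142,0,0,0,255],[0.804,-0.116,-0.142,0,0,0,255],[0.804,-0.116,-0.142,0,0,0,255],[0,0,0,0,0,0,255]])

```text
t: 8.45
position: [0.4623, 0.3155, 0.2393]
eef_rot: [-3.139, 0.17, 1.84]
ft_force: [-0.7, -0.6, -0.7]
grip_width: 0.487
finger_force: 41.4
```

Run:
```python
from h import *
D=lean(105.1,10,.465,.3115,.085)
go([D]); print(bot.observe()['finger_force'])
im=bot.capture('wrist'); cv2.imwrite('pics/w2.png',im)
```

```text
t 8.45 [0.4623 0.3155 0.2393] [-3.139  0.17   1.84 ] F [-0.7 -0.6 -0.7] w 0.487 q [ 0.58  0.29  1.48 -0.16  1.43  0.34]
  turn 1 x [-0.0011, -0.0028, 0.0035]
  shift 4 x [0.112, 0.008, 0.764] total [0.446, 0.032, 3.056]
41.403838098049164
```

View pics/w2.png

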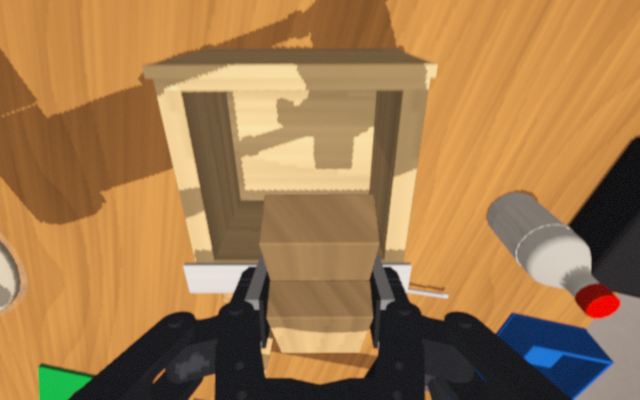

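The stepped offcut is held at (320,270) over the open box, whose inside spans (185..405, 90..260). The lip is at the bottom around row 275, square to the tool. I'll lower it and release.

Call:
carry_out(plan=[[0.11,0.01,0.76,0,0,0,255],[0.11,0.01,0.76,0,0,0,255],[0.11,0.01,0.76,0,0,0,255],[0.11,0,0.75,0,0,0,255],[0,0,0,0,0,0,255],[0,0,0,0,0,0,85],[0,0,0,0,0,0,85],[0,0,0,0,0,0,85],[0,0,0,0,0,0,85]])

```text
t: 9.4
position: [0.4684, 0.3074, 0.088]
eef_rot: [3.14, 0.173, 1.833]
ft_force: [-0.2, 0.4, -0.6]
grip_width: 0.667
finger_force: 0.0
```

Run:
```python
from h import *
p,r=now()
U=(np.array([.465,.3115,.24]),r)
A=lean(94,25,.463,-.020,.009)
B=(A[0]-A[1].as_matrix()[:,2]*.12,A[1]); C=(B[0]+[0,.03,.11],A[1])
go([U,C,B,A],(p,r))
im=bot.capture('top')
```

```text
t 9.4 [0.4684 0.3074 0.088 ] [3.14  0.173 1.833] F [-0.2  0.4 -0.6] w 0.667 q [ 0.56  0.41  1.71 -0.19  1.09  0.39]
  shift 4 x [-0.107, -0.01, -0.753] total [-0.429, -0.039, -3.011]
  turn 3 x [0.0126, -0.0557, 0.0391]
  shift 6 x [-0.738, -0.077, 0.389] total [-4.426, -0.461, 2.334]
  shift 3 x [0.129, -0.014, 0.749] total [0.387, -0.042, 2.247]
  shift 3 x [-0.0, 0.0, 0.8] total [-0.0, 0.0, 2.4]
```

Call:
carry_out(plan=[[-0.107,-0.01,-0.753,0,0,0,85],[-0.107,-0.01,-0.753,0,0,0,85],[-0.107,-0.01,-0.753,0,0,0,0],[-0.107,-0.01,-0.753,0,0,0,0],[0,0,0,0.0126,-0.0557,0.0391,0],[0,0,0,0.0126,-0.0557,0.0391,0],[0,0,0,0.0126,-0.0557,0.0391,0]])

```text
t: 10.15
position: [0.4645, 0.3114, 0.2401]
eef_rot: [3.141, 0.439, 1.637]
ft_force: [1.1, -0.2, -0.3]
grip_width: 0.998
finger_force: 0.0
```

Call:
carry_out(plan=[[-0.738,-0.077,0.389,0,0,0,0],[-0.738,-0.077,0.389,0,0,0,0],[-0.738,-0.077,0.389,0,0,0,0],[-0.738,-0.077,0.389,0,0,0,0],[-0.738,-0.077,0.389,0,0,0,0],[-0.738,-0.077,0.389,0,0,0,0],[0.129,-0.014,0.749,0,0,0,0],[0.129,-0.014,0.749,0,0,0,0],[0.129,-0.014,0.749,0,0,0,0],[0,0,0,0,0,0,0]])

```text
t: 11.15
position: [0.4548, 0.0285, 0.1135]
eef_rot: [-3.129, 0.439, 1.644]
ft_force: [-0.4, 0.1, 0.1]
grip_width: 0.999
finger_force: 0.0
```

Run:
```python
from h import *
A=lean(94,25,.463,-.020,.009)
go([A])
im=bot.capture('wrist'); cv2.imwrite('pics/w3.png',im)
for t,z in [('grooved_mid',.034),('stepped_mid',.03)]:
    print(t,[(round(d['p'],2),(np.array(d['point'])*[640,400]).round(),ray('wrist',d['point'][0]*640,d['point'][1]*400,z)[:2].round(4)) for d in bot.boxes_of(t,'wrist')[:3]])
```

```text
t 11.15 [0.4548 0.0285 0.1135] [-3.129  0.439  1.644] F [-0.4  0.1  0.1] w 0.999 q [ 0.24  0.28  1.92 -0.49  1.08  0.44]
  turn 1 x [-0.0073, 0.0015, 0.0019]
  shift 3 x [-0.002, 0.032, 0.769] total [-0.005, 0.096, 2.308]
grooved_mid [(0.82, array([321., 217.]), array([ 0.4631, -0.0196]))]
stepped_mid [(0.66, array([480., 312.]), array([ 0.651 , -0.1646])), (0.59, array([210., 224.]), array([ 0.3771, -0.0389]))]
```

View pics/w3.png

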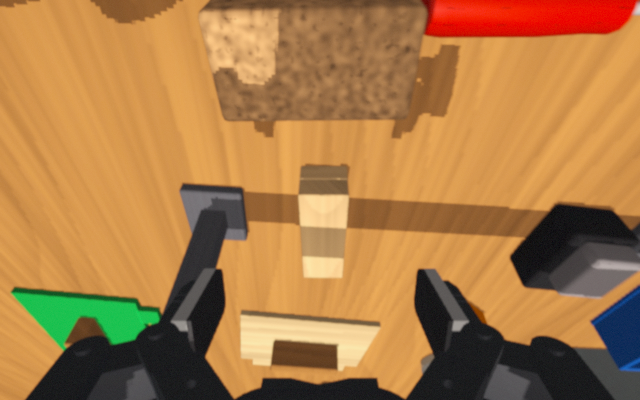

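The grooved offcut is at (324,220), centred between the fingers. The stepped one is no longer under the light, and the sanding block and post are clear. Descending to grasp.

Call:
carry_out(plan=[[0,0.02,0.4,0,0,0,0],[0,0.02,0.5,0,0,0,0],[0,0.02,0.5,0,0,0,0],[0,0,0.5,0,0,0,0],[0,0,0.4,0,0,0,0],[0,0,0,0,0,0,0],[0,0,0,0,0,0,255],[0,0,0,0,0,0,255],[0,0,0,0,0,0,255],[0,0,0,0,0,0,255],[0,0,0,0,0,0,255],[0,0,0,0,0,0,255]])

```text
t: 12.5
position: [0.4652, -0.018, 0.0136]
eef_rot: [-3.141, 0.438, 1.641]
ft_force: [-1.0, 3.4, 7.2]
grip_width: 0.417
finger_force: 39.0
```

Call:
carry_out(plan=[[0,0,0,0,0,0,255],[0,0,0,0,0,0,255]])

```text
t: 12.7
position: [0.4652, -0.018, 0.0136]
eef_rot: [-3.141, 0.438, 1.641]
ft_force: [-1.6, 2.4, 6.8]
grip_width: 0.416
finger_force: 39.0
```

Run:
```python
from h import *
p,r=now(); z=r.as_matrix()[:,2]
W1=(p-z*.06,r); W2=(W1[0]+[0,.08,0],r); W3=(np.array([.46,.16,.25]),r)
bx=np.array([-.2605,.9655,0]); by=np.array([-.9655,-.2605,0]); c=np.array([.445,.301,0])
D=lean(105.1,10,*(c+bx*.035+by*.024+[0,0,.26])); D2=(D[0]-[0,0,.16],D[1])
go([W1,W2,W3,D,D2],(p,r)); print(D2[0])
```

```text
t 12.7 [ 0.4652 -0.018   0.0136] [-3.141  0.438  1.641] F [-1.6  2.4  6.8] w 0.416 q [ 0.14  0.42  2.06 -0.63  0.81  0.55]
  shift 2 x [-0.0, -0.0, -0.6] total [-0.0, -0.0, -1.2]
  shift 2 x [0.723, 0.056, -0.338] total [1.445, 0.111, -0.677]
  shift 5 x [-0.046, 0.006, -0.783] total [-0.228, 0.029, -3.913]
  turn 3 x [-0.0126, 0.0557, -0.0393]
  shift 4 x [0.853, -0.009, -0.201] total [3.413, -0.035, -0.805]
  shift 4 x [0.139, 0.0, 0.788] total [0.556, 0.0, 3.151]
[0.4127105 0.3285405 0.1      ]
```

Call:
carry_out(plan=[[0,0,-0.3,0,0,0,255],[0,0,-0.4,0,0,0,255],[0,0,-0.5,0,0,0,255],[0.48,0.037,-0.226,0,0,0,255],[0.48,0.037,-0.226,0,0,0,255],[0.48,0.037,-0.226,0,0,0,255],[-0.046,0.006,-0.783,0,0,0,255],[-0.046,0.006,-0.783,0,0,0,255],[-0.046,0.006,-0.783,0,0,0,255],[-0.046,0.006,-0.783,0,0,0,255],[-0.046,0.006,-0.783,0,0,0,255]])

```text
t: 13.8
position: [0.4593, 0.1601, 0.2509]
eef_rot: [-3.139, 0.437, 1.642]
ft_force: [1.3, 0.8, -1.1]
grip_width: 0.411
finger_force: 40.5
```

Call:
carry_out(plan=[[0,0,0,-0.0126,0.0557,-0.0393,255],[0,0,0,-0.0126,0.0557,-0.0393,255],[0,0,0,-0.0126,0.0557,-0.0393,255],[0.853,-0.009,-0.201,0,0,0,255],[0.853,-0.009,-0.201,0,0,0,255],[0.853,-0.009,-0.201,0,0,0,255],[0.853,-0.009,-0.201,0,0,0,255],[0,0,0,0,0,0,255]])

```text
t: 14.6
position: [0.4111, 0.3327, 0.2592]
eef_rot: [-3.14, 0.17, 1.84]
ft_force: [-0.4, -0.1, -1.2]
grip_width: 0.411
finger_force: 40.5
```

Run:
```python
from h import *
D=lean(105.1,10,.4127,.3285,.1)
go([D]); print(bot.observe()['finger_force'])
```

```text
t 14.6 [0.4111 0.3327 0.2592] [-3.14  0.17  1.84] F [-0.4 -0.1 -1.2] w 0.411 q [ 0.66  0.24  1.5  -0.16  1.47  0.41]
  turn 1 x [-0.0001, -0.0029, 0.0037]
  shift 4 x [0.116, 0.002, 0.788] total [0.466, 0.009, 3.152]
40.525486981496215
```

Call:
carry_out(plan=[[0.116,0,0.788,0,0,0,255],[0.116,0,0.788,0,0,0,255],[0.116,0,0.788,0,0,0,255],[0.116,0,0.788,0,0,0,255],[0,0,0,0,0,0,255],[0,0,0,0,0,0,95],[0,0,0,0,0,0,95],[0,0,0,0,0,0,95],[0,0,0,0,0,0,95]])

```text
t: 15.5
position: [0.4144, 0.3241, 0.1016]
eef_rot: [3.14, 0.173, 1.834]
ft_force: [-0.1, 0.9, -0.3]
grip_width: 0.629
finger_force: 0.0
```

Call:
carry_out(plan=[[-0.116,0,-0.788,0,0,0,95],[-0.116,0,-0.788,0,0,0,95],[-0.116,0,-0.788,0,0,0,95],[-0.116,0,-0.788,0,0,0,95],[0,-0.3,-0.6,0,0,0,0],[0,-0.3,-0.6,0,0,0,0],[0,0,0,0,0,0,0]])

```text
t: 16.2
position: [0.381, 0.3312, 0.3238]
eef_rot: [3.135, 0.17, 1.834]
ft_force: [0.5, 0.0, 0.1]
grip_width: 0.995
finger_force: 0.0
```

Run:
```python
from h import *
now()
im=bot.capture('wrist'); cv2.imwrite('pics/w4.png',im)
import json; json.dump(dict(v=cam('wrist')[3].tolist()),open('w4.json','w'))
now()
```

```text
t 16.2 [0.381  0.3312 0.3238] [3.135 0.17  1.834] F [0.5 0.  0.1] w 0.995 q [ 0.69  0.17  1.43 -0.16  1.6   0.43]
t 16.25 [0.3812 0.3307 0.3213] [3.137 0.171 1.835] F [ 0.5 -0.1 -0.7] w 0.998 q [ 0.69  0.18  1.43 -0.16  1.6   0.43]
```

View pics/w4.png

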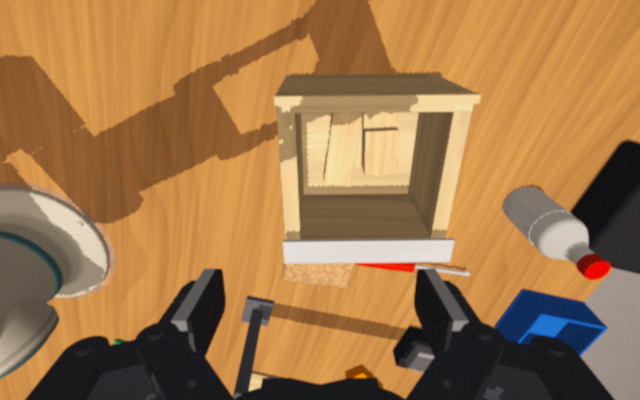

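Both offcuts lie flat on the box floor, at (345,148) and (380,152). The white lip runs along rows 240 to 264 and the stop along row 97. I'll refine the box pose and head for the lid.

Run:
```python
from h import *
for n,u,v,z in [('lip in',284,241,.147),('lip in',453,240,.147),('lip out',286,264,.147),('lip out',452,263,.147),('stop out',276,97,.135),('stop out',479,95,.135)]:
    print(n,ray('wrist',u,v,z).round(4))
# lid: tool y along lid x(85.2 deg) -> tool x yaw -4.8 ; camera forward
G=lean(-4.8,0,.452,-.306,.20); 
L=(np.array([.42,.25,.34]),G[1]); M=(np.array([.40,-.25,.34]),G[1])
go([L,M,G])
```

```text
lip in [0.3726 0.2179 0.147 ]
lip in [0.5504 0.267  0.147 ]
lip out [0.3815 0.1872 0.147 ]
lip out [0.5636 0.2375 0.147 ]
stop out [0.3326 0.3631 0.135 ]
stop out [0.5094 0.4127 0.135 ]
t 16.25 [0.3812 0.3307 0.3213] [3.137 0.171 1.835] F [ 0.5 -0.1 -0.7] w 0.998 q [ 0.69  0.18  1.43 -0.16  1.6   0.43]
  turn 14 x [0.0076, 0.0051, 0.087]
  shift 3 x [0.303, 0.514, -0.125] total [0.909, 1.543, -0.374]
  shift 12 x [0.037, 0.833, 0.0] total [0.438, 9.998, 0.0]
  shift 4 x [0.283, 0.257, 0.7] total [1.13, 1.029, 2.8]
```

Call:
carry_out(plan=[[0,0,-0.2,0.0089,0.0059,0.0935,0],[0,0,-0.2,0.0089,0.0059,0.0935,0],[0,0,0,0.0089,0.0059,0.0935,0],[0,0,0,0.0089,0.0059,0.0935,0],[0,0,0,0.0089,0.0059,0.0935,0],[0,0,0,0.0089,0.0059,0.0935,0],[0,0,0,0.0089,0.0059,0.0935,0],[0,0,0,0.0089,0.0059,0.0935,0],[0,0,0,0.0089,0.0059,0.0935,0],[0,0,0,0.0089,0.0059,0.0935,0],[0,0,0,0.0089,0.0059,0.0935,0],[0,0,0,0.0089,0.0059,0.0935,0]])

```text
t: 17.45
position: [0.3805, 0.3327, 0.3365]
eef_rot: [3.138, 0.021, 0.059]
ft_force: [-0.5, -0.4, 0.0]
grip_width: 0.999
finger_force: 0.0
```

Call:
carry_out(plan=[[0,0.8,0,0,0,0.096,0],[0.1,0.85,0,0,0,0,0],[0.1,0.85,0,0,0,0,0],[0.1,0.85,0,0,0,0,0],[0.1,0.85,0,0,0,0,0],[0.1,0.85,0,0,0,0,0],[0.1,0.85,0,0,0,0,0],[0.1,0.85,0,0,0,0,0],[0.1,0.85,0,0,0,0,0],[0.1,0.85,0,0,0,0,0],[0.1,0.85,0,0,0,0,0],[0,0,0,0,0,0,0]])

```text
t: 18.65
position: [0.3966, -0.1394, 0.3379]
eef_rot: [3.134, 0.021, -0.092]
ft_force: [-0.6, 0.5, -0.8]
grip_width: 1.001
finger_force: 0.0
```

Run:
```python
from h import *
G=lean(-4.8,0,.445,-.306,.20)
go([G])
```

```text
t 18.65 [ 0.3966 -0.1394  0.3379] [ 3.134  0.021 -0.092] F [-0.6  0.5 -0.8] w 1.001 q [-0.49  0.    1.58 -0.02  1.58  1.17]
  turn 1 x [0.005, 0.0135, -0.0051]
  shift 5 x [0.249, 0.648, 0.552] total [1.243, 3.239, 2.758]
```

Call:
carry_out(plan=[[0,0,0,0.005,0.0135,-0.0051,0],[0.249,0.648,0.3,0,0,0,0],[0.249,0.648,0.4,0,0,0,0],[0.249,0.648,0.55,0,0,0,0],[0.249,0.648,0.75,0,0,0,0],[0.249,0.648,0.75,0,0,0,0],[0,0,0,0,0,0,0],[0,0,0,0,0,0,0]])

```text
t: 19.45
position: [0.446, -0.2973, 0.202]
eef_rot: [-3.136, 0.0, -0.076]
ft_force: [-0.0, 0.2, 0.1]
grip_width: 1.0
finger_force: 0.0
```

Run:
```python
from h import *
now()
im=bot.capture('wrist'); cv2.imwrite('pics/w5.png',im)
for t,z in [('lid_handle',.03),('lid_tongues',.0),('lid',.01)]:
    print(t,[(round(d['p'],2),(np.array(d['point'])*[640,400]).round(),ray('wrist',d['point'][0]*640,d['point'][1]*400,z)[:2].round(4)) for d in bot.boxes_of(t,'wrist')[:3]])
```

```text
t 19.45 [ 0.446  -0.2973  0.202 ] [-3.136  0.    -0.076] F [-0.   0.2  0.1] w 1.0 q [-0.72  0.24  1.63  0.    1.27  0.92]
lid_handle [(0.77, array([335., 351.]), array([ 0.2367, -0.3007]))]
lid_tongues [(0.91, array([329., 147.]), array([ 0.4717, -0.3095])), (0.8, array([338., 352.]), array([ 0.2069, -0.3043])), (0.29, array([  5., 234.]), array([0.4013, 0.0627]))]
lid [(0.84, array([331., 152.]), array([ 0.4687, -0.3112])), (0.64, array([335., 352.]), array([ 0.2164, -0.3001]))]
```

View pics/w5.png

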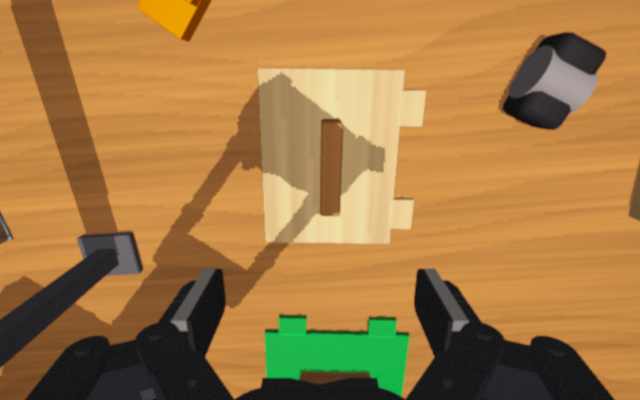

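The plywood lid fills (260..425, 68..243). Its rib is at (321..341, 121..214) and its tongues point right at (412,107) and (402,213). The green lid is at the bottom of the picture and is not used.

Run:
```python
from h import *
w=lambda u,v,z: ray('wrist',u,v,z)
c=[w(321,121,.044),w(341,121,.044),w(341,214,.044),w(321,214,.044)]
print(np.mean(c,0).round(4)); d=(c[0]+c[1]-c[2]-c[3])/2; print('rib',np.linalg.norm(d).round(4),np.degrees(np.arctan2(d[1],d[0])).round(1))
for u,v in [(259,69),(405,70),(389,243),(266,243),(426,90),(412,229)]: print(w(u,v,.008).round(4))
A=(w(426,90,.008)+w(412,229,.008))/2; B=(w(259,69,.008)+w(266,243,.008))/2; d=B-A; print('len',np.linalg.norm(d),np.degrees(np.arctan2(d[1],d[0])), (A+d/np.linalg.norm(d)*.09).round(4))
```

```text
[ 0.4584 -0.3097  0.044 ]
rib 0.0879 -3.7
[ 0.5516 -0.2489  0.008 ]
[ 0.5404 -0.386   0.008 ]
[ 0.3613 -0.3695  0.008 ]
[ 0.3716 -0.2326  0.008 ]
[ 0.521  -0.4063  0.008 ]
[ 0.3764 -0.3949  0.008 ]
len 0.1603520914593592 85.37640699405529 [ 0.4559 -0.3109  0.008 ]
```

Run:
```python
from h import *
ps=[bot.observe()['position'] for _ in range(3)]; print(ps)
go([lean(-4.6,0,.456,-.3095,.014)])
```

```text
[array([ 0.44687727, -0.29789728,  0.20502364]), array([ 0.44687727, -0.29789728,  0.20502364]), array([ 0.44687727, -0.29789728,  0.20502364])]
t 19.65 [ 0.4469 -0.2979  0.205 ] [-3.141 -0.005 -0.075] F [-0.   0.   0.3] w 1.0 q [-0.72  0.23  1.63  0.    1.27  0.92]
  turn 1 x [-0.0007, -0.003, 0.0033]
  shift 5 x [0.04, 0.043, 0.764] total [0.2, 0.217, 3.82]
```

Call:
carry_out(plan=[[0.1,0.1,0.6,0,0,0,0],[0.1,0.12,0.8,0,0,0,0],[0,0,0.8,0,0,0,0],[0,0,0.7,0,0,0,0],[0,0,0.5,0,0,0,0],[0,0,0.2,0,0,0,0],[0,0,0,0,0,0,0],[0,0,0,0,0,0,0]], squeeze=80)

```text
t: 20.45
position: [0.457, -0.3108, 0.0249]
eef_rot: [-3.141, -0.005, -0.076]
ft_force: [0.3, -0.0, -0.0]
grip_width: 1.003
finger_force: 0.0
```

Call:
carry_out(plan=[[0,0,0,0,0,0,0]])

```text
t: 20.55
position: [0.4571, -0.3111, 0.0252]
eef_rot: [-3.142, -0.005, -0.076]
ft_force: [0.1, -0.0, -0.3]
grip_width: 0.998
finger_force: 0.0
```

Call:
carry_out(plan=[[0,0,0.2,0,0,0,0],[0,0,0,0,0,0,255],[0,0,0,0,0,0,255],[0,0,0,0,0,0,255],[0,0,0,0,0,0,255],[0,0,0,0,0,0,255],[0,0,0,0,0,0,255],[0,0,0,0,0,0,255],[0,0,0,0,0,0,255],[0,0,0,0,0,0,255],[0,0,0,0,0,0,255]])

```text
t: 21.65
position: [0.4561, -0.3102, 0.0136]
eef_rot: [-3.139, -0.003, -0.077]
ft_force: [0.1, 2.6, 5.2]
grip_width: 0.221
finger_force: 79.0
```

Run:
```python
from h import *
p,r=now()
go([(p+[0,0,.33],r)],(p,r))
```

```text
t 21.65 [ 0.4561 -0.3102  0.0136] [-3.139e+00 -3.000e-03 -7.700e-02] F [0.1 2.6 5.2] w 0.221 q [-0.73  0.45  1.85  0.    0.84  0.92]
  shift 8 x [0.002, -0.002, -0.825] total [0.017, -0.015, -6.6]
```

```bash
cat >> h.py <<'E'
YB=105.2; bx=np.array([np.cos(np.radians(YB)),np.sin(np.radians(YB)),0]); by=np.array([-bx[1],bx[0],0]); BC=np.array([.445,.301,0])
def lidpose(tip,h,al,g=.0136):
    """TCP pose for lid tongue tip at box x=tip, h above rim, tilt al deg"""
    a=np.radians(al); k=np.array([0,0,1.])
    P=BC+bx*tip+k*(.125+h)+.09*(np.cos(a)*bx+np.sin(a)*k)+g*(-np.sin(a)*bx+np.cos(a)*k)
    return P,R.from_rotvec(-by*a)*lean(YB-90,0,0,0,0)[1]
E
python3 - <<'E'
from h import *
p,r=now()
U=(p+[0,0,.29],r); V=(np.array([.40,0,.31]),r); H=lidpose(-.045,.15,8); L=lidpose(-.045,.02,8)
go([U,V,H,L],(p,r)); print(H[0],L[0])
E
```

```text
t 21.65 [ 0.4561 -0.3102  0.0136] [-3.139e+00 -3.000e-03 -7.700e-02] F [0.1 2.6 5.2] w 0.221 q [-0.73  0.45  1.85  0.    0.84  0.92]
  shift 7 x [0.002, -0.002, -0.829] total [0.015, -0.013, -5.8]
  shift 8 x [-0.199, -0.763, -0.015] total [-1.594, -6.101, -0.118]
  turn 3 x [0.029, -0.0057, -0.0724]
  shift 8 x [0.306, -0.791, 0.134] total [2.447, -6.331, 1.072]
  shift 3 x [-0.0, 0.121, 0.858] total [-0.0, 0.362, 2.575]
[0.43392739 0.34175397 0.30099322] [0.43392739 0.34175397 0.17099322]
```

Call:
carry_out(plan=[[0,0,-0.4,0,0,0,255],[0,0,-0.8,0,0,0,255],[0,0,-0.9,0,0,0,255],[0,0,-0.9,0,0,0,255],[0,0,-0.9,0,0,0,255],[0,0,-0.9,0,0,0,255],[0,0,-0.7,0,0,0,255],[0,0,-0.3,0,0,0,255]])

```text
t: 22.45
position: [0.456, -0.3119, 0.3065]
eef_rot: [3.14, -0.006, -0.077]
ft_force: [0.7, -0.6, -2.3]
grip_width: 0.22
finger_force: 78.6
```

Call:
carry_out(plan=[[-0.1,-0.4,0,0,0,0,255],[-0.199,-0.763,-0.015,0,0,0,255],[-0.199,-0.763,-0.015,0,0,0,255],[-0.199,-0.763,-0.015,0,0,0,255],[-0.199,-0.763,-0.015,0,0,0,255],[-0.199,-0.763,-0.015,0,0,0,255],[-0.199,-0.763,-0.015,0,0,0,255],[-0.199,-0.763,-0.015,0,0,0,255],[-0.1,-0.36,0,0,0,0,255],[0,0,0,0.029,-0.0057,-0.0724,255],[0,0,0,0.029,-0.0057,-0.0724,255],[0,0,0,0.029,-0.0057,-0.0724,255]])

```text
t: 23.65
position: [0.3974, 0.0006, 0.3075]
eef_rot: [-2.998, 0.003, 0.272]
ft_force: [-0.3, -0.1, -2.0]
grip_width: 0.224
finger_force: 79.0
```

Run:
```python
from h import *
go([lidpose(-.045,.15,8),lidpose(-.045,.02,8)])
```

```text
t 23.65 [0.3974 0.0006 0.3075] [-2.998  0.003  0.272] F [-0.3 -0.1 -2. ] w 0.224 q [-0.29 -0.01  1.67  0.12  1.56  1.01]
  turn 1 x [-0.0023, 0.0022, 0.0037]
  shift 8 x [0.312, -0.789, 0.127] total [2.494, -6.312, 1.019]
  shift 3 x [-0.0, 0.121, 0.858] total [-0.0, 0.362, 2.575]
```

Call:
carry_out(plan=[[0.15,-0.4,0.06,0,0,0,255],[0.312,-0.79,0.127,0,0,0,255],[0.312,-0.79,0.127,0,0,0,255],[0.312,-0.79,0.127,0,0,0,255],[0.312,-0.79,0.127,0,0,0,255],[0.312,-0.79,0.127,0,0,0,255],[0.312,-0.79,0.127,0,0,0,255],[0.312,-0.79,0.127,0,0,0,255],[0.16,-0.39,0.06,0,0,0,255],[0,0.06,0.4,0,0,0,255],[0,0.06,0.45,0,0,0,255],[0,0,0,0,0,0,255]])

```text
t: 24.85
position: [0.4318, 0.3395, 0.2551]
eef_rot: [-3.004, 0.012, 0.266]
ft_force: [-0.8, -0.6, -4.2]
grip_width: 0.225
finger_force: 79.2
```

Call:
carry_out(plan=[[0,0.12,0.8,0,0,0,255],[0,0.09,0.6,0,0,0,255],[0,0.04,0.3,0,0,0,255],[0,0,0,0,0,0,255],[0,0,0,0,0,0,255]])

```text
t: 25.35
position: [0.4358, 0.3404, 0.1748]
eef_rot: [-3.001, 0.0, 0.265]
ft_force: [-0.2, -0.2, -2.8]
grip_width: 0.218
finger_force: 79.3
```

Run:
```python
from h import *
p,r=now()
w=bot.capture('wrist'); s=bot.capture('side')
p2,r2=now()
go([lidpose(-.045,.0035,8),lidpose(-.081,.0035,8)],(p2,r2))
print('tip px wrist',[proj('wrist',p2+r2.apply(np.array([y,.09,.0136-.008]))).round() for y in (-.072,-.038,.038,.072)])
print('lip inner top px',[proj('wrist',BC-.062*bx+by*y+[0,0,.147]).round() for y in (-.095,.095)])
cv2.imwrite('pics/w6.png',np.hstack([cv2.resize(w,(480,300)),cv2.resize(s[90:270,160:352],(320,300),interpolation=cv2.INTER_CUBIC)]))
```

```text
t 25.35 [0.4358 0.3404 0.1748] [-3.001  0.     0.265] F [-0.2 -0.2 -2.8] w 0.218 q [0.45 0.26 1.69 0.15 1.18 1.69]
t 25.45 [0.4366 0.3408 0.1759] [-3.001e+00 -2.000e-03  2.650e-01] F [-0.6  0.5 -0.9] w 0.226 q [0.45 0.26 1.68 0.15 1.18 1.69]
  shift 1 x [-0.047, 0.027, 0.428] total [-0.047, 0.027, 0.428]
  shift 1 x [-0.0, 0.713, -0.1] total [-0.0, 0.713, -0.1]
tip px wrist [array([477., 377.]), array([487., 328.]), array([514., 193.]), array([529., 117.])]
lip inner top px [array([563.,  66.]), array([490., 398.])]
```

View pics/w6.png

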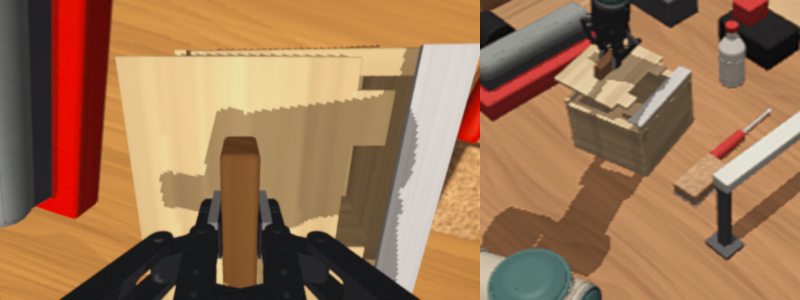

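The composite shows the tongues about 15 mm left of the lip's inner edge and parallel to it. The far tongue's tip is at composite (390,90..145) and the lip edge runs from (422,45) to (372,298), within a few pixels of the predictions. I'll lower the lid, then slide the tongues in.

Call:
carry_out(plan=[[-0.04,0.02,0.2,0,0,0,255],[0,0,0.2,0,0,0,255],[0,0,0,0,0,0,255],[0,0,0,0,0,0,255]])

```text
t: 25.85
position: [0.433, 0.3415, 0.1539]
eef_rot: [-3.002, 0.001, 0.265]
ft_force: [-0.2, -0.7, -2.1]
grip_width: 0.222
finger_force: 79.3
```

Run:
```python
from h import *
go([lidpose(-.045,.0035,8),lidpose(-.081,.0035,8)])
```

```text
t 25.85 [0.433  0.3415 0.1539] [-3.002e+00  1.000e-03  2.650e-01] F [-0.2 -0.7 -2.1] w 0.222 q [0.45 0.27 1.72 0.15 1.13 1.69]
  shift 1 x [0.02, -0.002, -0.011] total [0.02, -0.002, -0.011]
  shift 1 x [-0.0, 0.713, -0.1] total [-0.0, 0.713, -0.1]
```

Call:
carry_out(plan=[[0,0.12,-0.017,0,0,0,255],[0,0.12,-0.017,0,0,0,255],[0,0.12,-0.017,0,0,0,255],[0,0.12,-0.017,0,0,0,255],[0,0.12,-0.016,0,0,0,255],[0,0,0,0,0,0,255]])

```text
t: 26.45
position: [0.4416, 0.3114, 0.1544]
eef_rot: [-3.002, 0.0, 0.264]
ft_force: [-0.1, -0.3, -2.5]
grip_width: 0.218
finger_force: 79.3
```

Run:
```python
from h import *
go([lidpose(-.081,.0035,8)])
```

```text
t 26.45 [0.4416 0.3114 0.1544] [-3.002  0.     0.264] F [-0.1 -0.3 -2.5] w 0.218 q [0.39 0.26 1.74 0.15 1.13 1.63]
  shift 1 x [0.011, 0.093, -0.015] total [0.011, 0.093, -0.015]
```

Call:
carry_out(plan=[[0.01,0.05,-0.007,0,0,0,255],[0,0.043,-0.006,0,0,0,255],[0,0,0,0,0,0,255]])

```text
t: 26.75
position: [0.443, 0.3077, 0.1543]
eef_rot: [-3.002, 0.0, 0.265]
ft_force: [-0.7, 0.1, -2.5]
grip_width: 0.221
finger_force: 79.3
```

Run:
```python
from h import *
p,r=now()
st=(p,r)
for h,a in [(.0025,5),(.0015,2.5),(.001,0.)]:
    q=lidpose(-.081,h,a)
    # shift in the frame after the turn
    go([q],st); st=q
```

```text
t 26.75 [0.443  0.3077 0.1543] [-3.002  0.     0.265] F [-0.7  0.1 -2.5] w 0.221 q [0.38 0.26 1.74 0.15 1.13 1.62]
  turn 1 x [-0.0336, 0.0003, -0.0002]
  shift 1 x [0.002, 0.0, 0.109] total [0.002, 0.0, 0.109]
  turn 1 x [-0.0278, 0.0, -0.0]
  shift 1 x [-0.0, -0.013, 0.098] total [-0.0, -0.013, 0.098]
  turn 1 x [-0.0278, 0.0, 0.0]
  shift 1 x [0.0, -0.014, 0.088] total [0.0, -0.014, 0.088]
```

Call:
carry_out(plan=[[0,0,0.055,-0.0168,0,0,255],[0,0,0.055,-0.0168,0,0,255],[0,-0.006,0.049,-0.0139,0,0,255],[0,-0.007,0.049,-0.0139,0,0,255],[0,-0.007,0.044,-0.0139,0,0,255],[0,-0.007,0.034,-0.0139,0,0,255],[0,0,0,0,0,0,255],[0,0,0,0,0,0,255]])

```text
t: 27.55
position: [0.4422, 0.3106, 0.1401]
eef_rot: [3.141, 0.001, 0.266]
ft_force: [-0.6, 0.3, -1.8]
grip_width: 0.218
finger_force: 79.4
```

Run:
```python
from h import *
go([lidpose(-.081,.0,0)])
```

```text
t 27.55 [0.4422 0.3106 0.1401] [3.141e+00 1.000e-03 2.660e-01] F [-0.6  0.3 -1.8] w 0.218 q [ 0.48  0.29  1.72 -0.    1.13  1.79]
  shift 1 x [0.004, 0.02, 0.031] total [0.004, 0.02, 0.031]
```

Call:
carry_out(plan=[[0,0.015,0.015,0,0,0,255],[0,0,0.015,0,0,0,255],[0,0,0,0,0,0,255]])

```text
t: 27.85
position: [0.4426, 0.3093, 0.1388]
eef_rot: [3.142, 0.0, 0.265]
ft_force: [-0.2, -0.0, -2.1]
grip_width: 0.222
finger_force: 79.4
```

Call:
carry_out(plan=[[0,0,0,0,0,0,150],[0,0,0,0,0,0,150],[0,0,0,0,0,0,150],[0,0,-0.1,0,0,0,110],[0,0,-0.3,0,0,0,110],[0,0,-0.6,0,0,0,110],[0,0,-0.8,0,0,0,110],[0,0,-0.8,0,0,0,110],[-0.8,0,-0.3,0,0,0,110],[-0.8,0,0,0,0,0,110],[-0.8,0,0,0,0,0,110],[0,0,0,0,0,0,110]])

```text
t: 29.05
position: [0.3219, 0.2766, 0.2846]
eef_rot: [-3.141, 0.002, 0.267]
ft_force: [-0.1, 1.0, -0.1]
grip_width: 0.568
finger_force: 0.0
```

Run:
```python
from h import *
now()
w=bot.capture('wrist'); now()
cv2.imwrite('pics/w7.png',w); t=bot.capture('top'); cv2.imwrite('pics/t7.png',t)
# expected outline of the seated lid
for n,x,y,z in [('left',79,-90,.133),('left',79,90,.133),('stop in',84,-95,.135),('stop in',84,95,.135),('base',-59,-90,.133),('base',-59,90,.133),('ribtop',9,-45,.169),('ribtop',9,45,.169)]:
    P=BC+bx*x/1000+by*y/1000+[0,0,z]; print(n,proj('wrist',P).round(),proj('top',P).round(1))
a=cv2.resize(t[150:250,145:250],(315,300),interpolation=cv2.INTER_CUBIC)
cv2.imwrite('pics/fin.png',np.hstack([cv2.resize(w,(480,300)),a]))
```

```text
t 29.05 [0.3219 0.2766 0.2846] [-3.141e+00  2.000e-03  2.670e-01] F [-0.1  1.  -0.1] w 0.568 q [0.54 0.02 1.69 0.   1.44 1.85]
t 29.1 [0.3248 0.2776 0.2847] [-3.141e+00 -1.000e-03  2.670e-01] F [0.3 0.4 1. ] w 0.575 q [0.54 0.02 1.69 0.   1.43 1.85]
left [ 220. -102.] [161.3 176. ]
left [240. 152.] [176.  238.3]
stop in [ 212. -112.] [158.9 174.6]
stop in [234. 158.] [174.4 240.5]
base [ 416. -102.] [209.  163.9]
base [396. 152.] [224.  226.1]
ribtop [319. -45.] [185.3 184.3]
ribtop [319. 100.] [192.9 216.4]
```

View pics/fin.png

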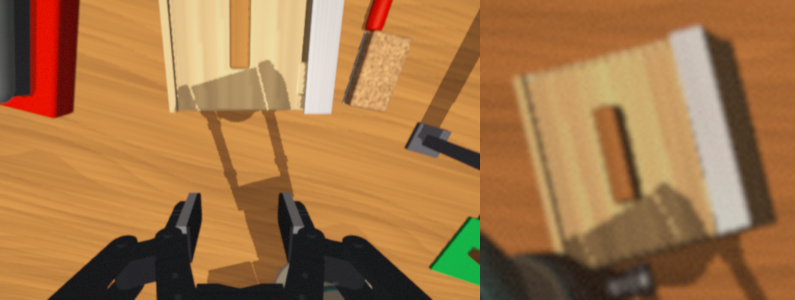

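The final view shows the lid flat on the box. Its left edge is just inside the stop, at composite (177,110), its right end is under the lip at (306,110), and the fingers are clear. Handing in.

```bash
python3 -c "
from bench import bot
print(bot.finish_job())"
```

```text
the job is handed in; nothing more can be done
None
```

Both offcuts are in the box and the lid is hooked under the lip, lying flat inside the stop; the gripper let go and is clear, and I handed the job in at about 29 s (no verdict was shown).

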